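# Tip the lid tray to line up the jar lids along its fence

### The arm

A 6-joint arm with a two-finger parallel gripper is mounted at the origin on the work surface; the furniture and walls round the work are solid. World frame = base frame: x ahead of the robot, y to its left, z up, the work surface at z = 0. Lengths are in m, angles in rad, forces in N, time in s.
With the tool pointing down it reaches from about 0.35 to 0.775 m from the base axis. Payload 5.5 kg.
Tool frame: the origin (TCP) lies on the mounting face of the last link; the fingertips stand 173 mm ahead of it and the grasp point (between the pads) lies 155 mm ahead of it; z points along the fingers, y is the direction in which the jaws open and shut (so a half turn about z gives the same grasp; the last joint's range is limited). The gripper opens to 85 mm and grips with 20 to 120 N. Pads are 22 mm wide; open, the fingers measure 114 mm over their backs; the gripper's body (76 mm by 85 mm) begins 54 mm behind the grasp point. The pads swing forward as they close: fully open they stand 13 mm farther back than shut.
Start: joints at [-1.301, 0.313, 0.046, 1.304, 0, 1.431], TCP at [0.229, -0.527, 0.405] pointing down, gripper open.
Joint ranges: [-2.76, 2.76], [-0.86, 1.69], [-1.03, 1.26], [-2.2, 2.34], [-1.47, 1.5], [-3.14, 3.14]. Speed limits (rad/s): [2.57, 2.57, 3.14, 3.14, 3.14, 3.14].

### API

Orientations are given as a unit quaternion [w, x, y, z].
In Python, from workcell import * gives the robot as it stands. The module is installed in compiled form; this text tells all that it offers.
- The arm moves only by the shell command python3 -m crank 'ROWS' [FORCE]. ROWS is JSON, a list of rows, each a list of 7 numbers: the shift along the tool's x, y, z in mm, then the turn, a rotation vector about the tool's x, y, z in degrees, then the opening, from 0 (shut) to 1 (fully open). A call has exactly 8 rows; each row shifts and turns the commanded pose from where the row before left it, along the tool's axes as they then stand; what a row does not reach is not made up. A row lasts 1/8 s, in which the tool goes at most 62.5 mm and 10.7 degrees, less where a joint would pass 70% of its speed; a pose out of reach is approached as far as the arm can. A call with a gripper value outside its range is refused whole. The fingers move at their own pace and stop on an object; FORCE is the grip in N (left out, the last holds). Time passes only in rows, so rows that do not move let the fingers close, or fill a call up. It gives the time, the measured TCP pose, the force and the opening at its end, in the units of the state.
- get_state(): the state, without advancing time (a new reading comes with each control period).
- read_camera(name): name is "side" or "top" or "wrist"; returns the picture (400x640x3 uint8, blue, green, red); there is no depth.
- calibration(name): a dict with "fx", "fy", "cx", "cy" (pixels), "k1" (the pictures are not rectified: a ray, as slopes to the right and down, at radius r is drawn at 1 + k1 r^2 times it, then the intrinsics apply), "extrinsics" (4x4, takes a point from world to camera coordinates). Camera axes: x right, y down, z forward; pixel columns grow to the right and rows downward; lengths in m; the calibration is good to about 2 mm. A picture is of the moment at which its call begins: read the wrist's pose just before it. calibration takes no time and is no camera call; for the wrist camera it gives the pose at the moment of the call.
- hand_in(): hands the job in, once; it reports no verdict.
The state is a dict: "clock": time; "joint_pos": joint angles; "qvel": joint speeds; "tau": joint torques, N m; "tcp_pos": TCP position; "orientation": TCP orientation; "wrist_force": force on the tool from outside, world axes, zero at the start; "ft_torque": the same for the moment, N m; "finger_gap": finger opening in m.
Only numpy, scipy, OpenCV 4.12 (cv2) and the standard library are available. Lean on these libraries where they do the work, as an engineer would, in place of code of your own. Each camera call takes 0.05 s, during which the arm holds its last target.

### The job

Line up the three loose jar lids in one row along the tall fence of the hinged aluminium tray: lift the tray by its handle so that all three slide up against the fence by themselves, then lower it gently until it is fully down again and let go. Do not touch the lids with the gripper, and leave the dishes and bottle beside the tray where they stand.

Things in the scene. Friction and masses are not known exactly. Their poses are not given: they have to be found in the camera images.
- tray (a joint): tilt of the tray on its fixed base, rad: 0 = level and fully down, grows as the handle side is lifted, stop at 0.7. Falls back when let go (no spring, little damping); takes about 3 N at the handle. Smooth aluminium floor, 310 mm along the fence by 210 mm: lids begin to slide at 0.17 to 0.28 rad; 0.45 rad is ample
- tray_handle (a point): middle of the handle, a steel bar of 12 mm diameter and 116 mm length along the tray side opposite the fence; 60 mm above the bench when down, its axis 40 mm out from the tray's rim, open below save for two arms 100 mm apart. Site x along bar and hinge, y away from the fence, z the tray's upward normal. The round bar may turn in the grip
- tray_hinge (a point): fixed middle of the hinge line, 18 mm above the bench at the fence side; x along the hinge, y towards the handle, z up. With the tray down the handle's middle lies 258 mm towards +y and 42 mm above this point; it moves on a circle of 261 mm radius about the hinge
- tray_fence (a point): middle of the foot of the fence's inner face, at the tray floor; moves with the tray. x along the fence, y from the fence towards the handle, z the floor's upward normal. Fence 310 mm long, 31 mm high over the floor, which is 21 mm above the bench when down; the other sides have rims 9 to 15 mm high. A lid touches the fence when its centre is 32 mm from it in y
- lid_a: yellow round screw lid for a jar, 64 mm in diameter, 18 mm high, 20 g, one of three lying on the tray (some may lie with the hollow side up); origin: centre of its lower face, z up
- lid_b: yellow round screw lid for a jar, 64 mm in diameter, 18 mm high, 20 g, one of three lying on the tray (some may lie with the hollow side up); origin: centre of its lower face, z up
- lid_c: yellow round screw lid for a jar, 64 mm in diameter, 18 mm high, 20 g, one of three lying on the tray (some may lie with the hollow side up); origin: centre of its lower face, z up
- petri_near: bystander: flat round covered dish, 65 mm in diameter, 14 mm high, on the bench beyond the near end of the handle; origin: centre of its underside
- petri_right: bystander: flat round empty dish, 64 mm in diameter, 14 mm high, on the bench behind the fence; origin: centre of its underside
- dropper: bystander: small dropper bottle, 34 mm in diameter, 78 mm high, on the bench behind the fence; origin: centre of its underside
Things that resemble listed ones, but are neither listed nor needed, are in the scene too. Leave any orange or purple look-alike of the lid_b alone. What is shaped like the lid_c but black or turquoise is not meant.

How it is judged:
By the outcome, as a careful person would: the job done as asked, in the order asked, and still so for the second after the job is handed in, with the robot touching nothing.
It also fails if it takes over 35 s, if anything falls off the work surface, if the arm or the gripper's body presses on something with over 40 N, if the wrist force passes 120 N, or if a joint passes its speed limit or range.

## Working session

There is one attempt and no reset: what is moved stays moved. The work goes in short steps, Python scripts to look and compute and a shell command to move; the robot and the scene stay as the last step left them, time stands still between calls to the robot, and variables do not carry over. Pictures are saved under pics/ and viewed, and the job is handed in when it is done.

```bash
mkdir -p pics; python3 - <<'E'
from workcell import *
import cv2
for n in("side","top","wrist"):
    c=calibration(n); print(n,c)
    cv2.imwrite(f"pics/{n}0.png",read_camera(n))
s=get_state();print(s)
E
```

```text
side {'fx': 367.92208811695065, 'fy': 367.92208811695065, 'cx': 316.2056098660452, 'cy': 195.68338807066388, 'k1': -0.012195803299497697, 'extrinsics': array([[ 0.99938192,  0.02613224, -0.02351346, -0.51449162],
       [-0.01031366, -0.42148027, -0.90677892,  0.03839783],
       [-0.03360662,  0.90646097, -0.42095024,  1.03468026],
       [ 0.        ,  0.        ,  0.        ,  1.        ]])}
top {'fx': 455.3294168327566, 'fy': 455.3294168327566, 'cx': 315.22282038443876, 'cy': 206.22944224039833, 'k1': 0.022810007361572383, 'extrinsics': array([[ 0.02104818, -0.99953918, -0.02187249, -0.02857173],
       [-0.99644831, -0.01918892, -0.0819911 ,  0.54122459],
       [ 0.08153361,  0.02352057, -0.99639302,  1.24309922],
       [ 0.        ,  0.        ,  0.        ,  1.        ]])}
wrist {'fx': 312.5788733565863, 'fy': 312.5788733565863, 'cx': 320.09624568426625, 'cy': 194.91494917432289, 'k1': -0.005500057950732074, 'extrinsics': array([[ 0.3983511 , -0.91722957, -0.00251277, -0.57358931],
       [-0.87022583, -0.37880038,  0.31498773, -0.04191129],
       [-0.2898679 , -0.12328903, -0.94909242,  0.38129265],
       [ 0.        ,  0.        ,  0.        ,  1.        ]])}
{'clock': 0.15, 'joint_pos': array([-1.30061231e+00,  3.13826653e-01,  4.52632550e-02,  1.30359224e+00,
        3.62119955e-05,  1.43121519e+00]), 'qvel': array([ 0.00107824, -0.00273875,  0.00189375, -0.00022683, -0.00024724,
        0.0019835 ]), 'tau': array([ 1.59114978e-03, -4.81065309e+01,  2.98816162e+01,  1.39464863e-02,
       -9.73507031e-05, -7.38249696e-06]), 'tcp_pos': array([ 0.22904587, -0.52726594,  0.40402379]), 'orientation': array([-6.79390109e-04,  9.79084657e-01,  2.03452136e-01, -2.62836542e-05]), 'wrist_force': array([ 0.46681213, -0.03493663, -0.04617077]), 'ft_torque': array([ 0.01839343,  0.04266699, -0.01020854]), 'finger_gap': 0.0856664059336602}
```

View pics/side0.png

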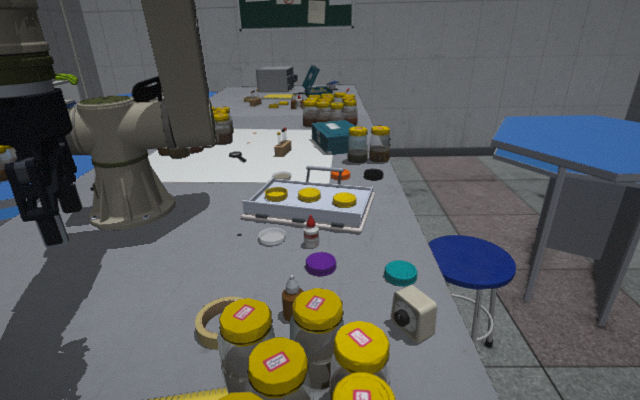

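View pics/top0.png

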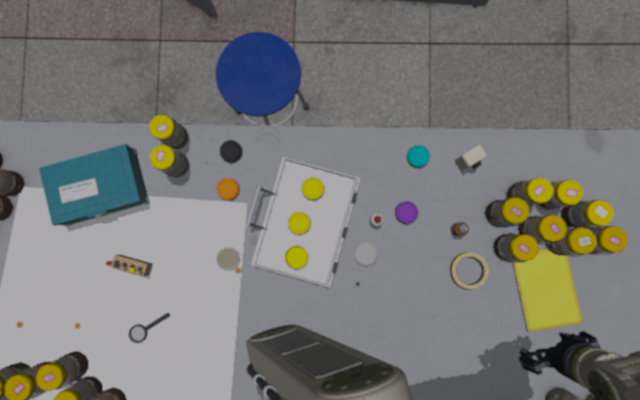

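View pics/wrist0.png

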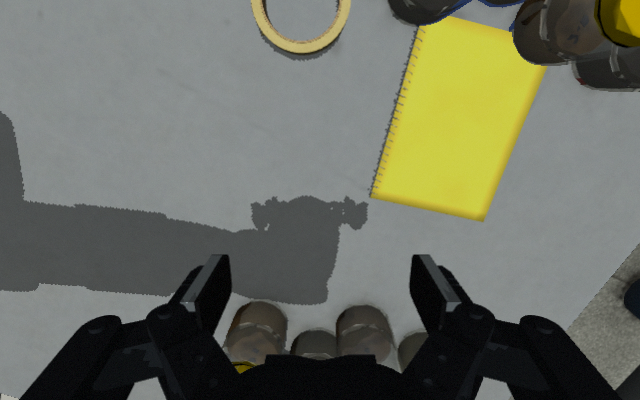

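The top view shows the tray at about (305,222), with its handle bar on the left at about (260,210). The fence is on the right at (345,235), and three yellow lids lie at (313,188), (299,223) and (297,257). Bystanders: petri_near (228,258), petri_right (366,253), dropper (376,219). Look-alikes to leave alone: orange (228,188), black (231,151), purple (406,212), turquoise (418,156), and the yellow jar lids on the jars. For the handle, the only thing that could be confused with it is the teal box's edge bar at about (75,220). Next is a close crop.

```bash
python3 - <<'E'
import cv2,numpy as np
t=cv2.imread("pics/top0.png");s=cv2.imread("pics/side0.png")
a=cv2.resize(t[140:300,210:390],None,fx=4,fy=4,interpolation=cv2.INTER_CUBIC)[:600]
cv2.imwrite("pics/ct.png",a)
b=cv2.resize(s[155:255,230:390],None,fx=5,fy=5,interpolation=cv2.INTER_CUBIC)
cv2.imwrite("pics/cs.png",b)
E
cat > h.py <<'E'
from workcell import *
import numpy as np, cv2
from scipy.spatial.transform import Rotation as R
def ray(n,px,c=None):
    c=c or calibration(n); 
    d=np.array([(px[0]-c['cx'])/c['fx'],(px[1]-c['cy'])/c['fy']]); u=d.copy()
    for _ in range(20): u=d/(1+c['k1']*(u@u))
    E=c['extrinsics']; Rm=E[:3,:3]; o=-Rm.T@E[:3,3]
    return o,Rm.T@np.array([u[0],u[1],1])
def onz(n,px,z,c=None):
    o,d=ray(n,px,c); return o+d*(z-o[2])/d[2]
def proj(n,p,c=None):
    c=c or calibration(n); E=c['extrinsics']; q=E[:3,:3]@np.array(p)+E[:3,3]; u=q[:2]/q[2]
    u=u*(1+c['k1']*(u@u)); return np.array([u[0]*c['fx']+c['cx'],u[1]*c['fy']+c['cy']])
E
```

```text
(no output)
```

View pics/ct.png

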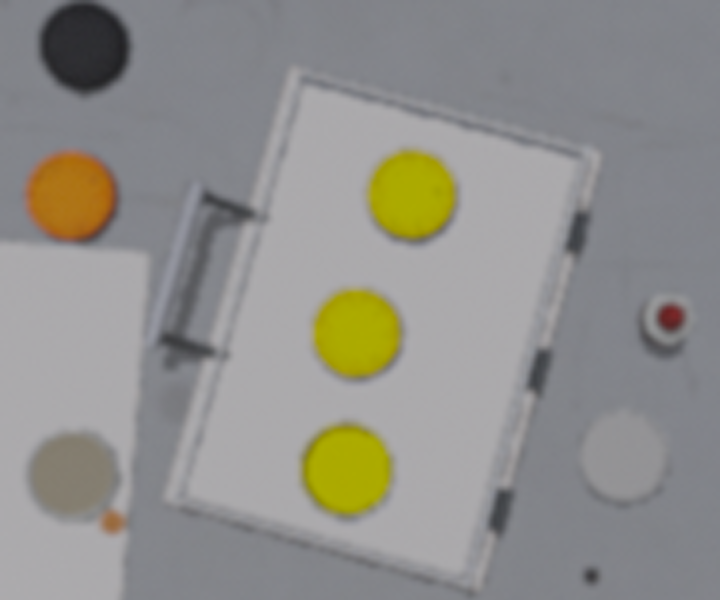

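View pics/cs.png

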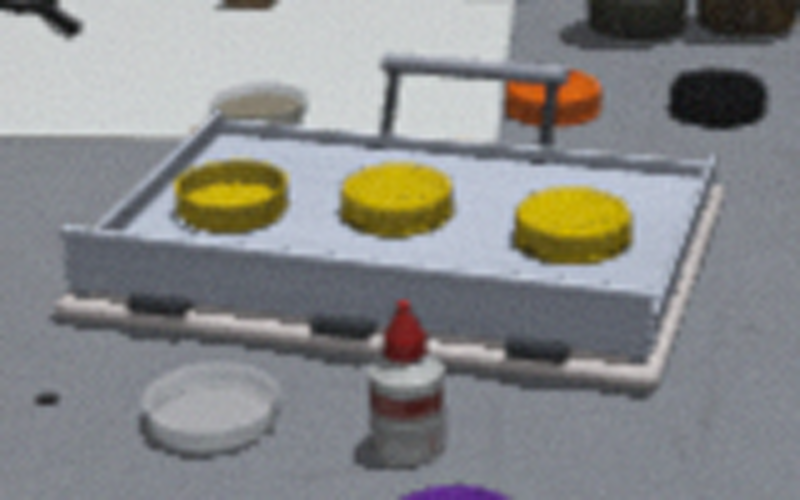

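The crop confirms the handle: the bar runs from about (259.7,187) to (248.8,225.8) in the top picture. The fence with its hinges is on the right. The lids are at about (313,189), (299,223) and (297,257).

```bash
python3 - <<'E'
from h import *
f=lambda x,y:(210+x/4,140+y/4)
a=onz("top",f(199,188),.062);b=onz("top",f(155,343),.062)
print("bar",a,b,np.linalg.norm(a-b),(a+b)/2)
hs=[onz("top",f(*p),.018) for p in((578,232),(540,370),(500,512))];print("hinge",hs)
x=(a-b)/np.linalg.norm(a-b); print(np.degrees(np.arctan2(x[1],x[0])))
h=hs[0]-hs[2];print(np.degrees(np.arctan2(h[1],h[0])))
m=(a+b)/2
print("mid-hinge",m-hs[1])
g=lambda x,y:(230+x/5,155+y/5)
# rim corners: 
for p in((295,70),(598,152),(172,498),(475,585)): print(onz("top",f(*p),.033))
# side view check
print("side obs",g(388,64),g(565,75),"pred",proj("side",a),proj("side",b),proj("side",m))
for nm,p,z in(("l1",(412,196),.039),("l2",(358,334),.039),("l3",(347,470),.039),("pn",(74,477),.014),("pr",(625,456),.012),("dr",(671,317),.078),("or",(72,196),.018)): print(nm,onz("top",f(*p),z))
s=get_state();q=s['orientation'];print(R.from_quat(q[[1,2,3,0]]).as_matrix())
E
```

```text
bar [0.58770954 0.13258506 0.062     ] [0.48234075 0.1589501  0.062     ] 0.10861720808082845 [0.53502515 0.14576758 0.062     ]
hinge [array([ 0.56711103, -0.12648357,  0.018     ]), array([ 0.47061908, -0.10156747,  0.018     ]), array([ 0.37251447, -0.07559121,  0.018     ])]
-14.047933308515022
-14.65616397893819
mid-hinge [0.06440607 0.24733505 0.044     ]
[0.67506607 0.0724902  0.033     ]
[ 0.62133005 -0.13853593  0.033     ]
[0.37786799 0.14866256 0.033     ]
[ 0.3238791 -0.0591742  0.033    ]
side obs (307.6, 167.8) (343.0, 170.0) pred [341.03845285 169.22370386] [306.57397913 166.6162236 ] [323.59612857 167.9033065 ]
l1 [ 0.58769401 -0.01094861  0.039     ]
l2 [0.49209859 0.02392955 0.039     ]
l3 [0.39958707 0.0291888  0.039     ]
pn [0.38996794 0.22030721 0.014     ]
pr [ 0.41258012 -0.16146278  0.012     ]
dr [ 0.50580601 -0.18474265  0.078     ]
or [0.5857797  0.22812599 0.018     ]
[[ 9.17214455e-01  3.98393694e-01 -3.27914583e-04]
 [ 3.98393766e-01 -9.17213533e-01  1.31966593e-03]
 [ 2.24978893e-04 -1.34105579e-03 -9.99999075e-01]]
```

The lids will slide in separate lanes, spaced 101 mm and 91 mm, so they shouldn't collide. I'll grasp with the tool pointing down and the jaws along the tray's y axis. That needs a −142.1° turn about the tool's z axis (the opposite way would exceed joint 6's range), then a straight traverse at the present height.

```bash
python3 -m crank '[[0,0,0,0,0,-10,1],[0,0,0,0,0,-10.5,0.45],[0,0,0,0,0,-10.5,0.45],[0,0,0,0,0,-10.5,0.45],[0,0,0,0,0,-10.5,0.45],[0,0,0,0,0,-10.5,0.45],[0,0,0,0,0,-10.5,0.45],[0,0,0,0,0,-10.5,0.45]]'
python3 -m crank '[[0,0,0,0,0,-10.5,0.45],[0,0,0,0,0,-10.5,0.45],[0,0,0,0,0,-10.5,0.45],[0,0,0,0,0,-10.5,0.45],[0,0,0,0,0,-10.5,0.45],[0,0,0,0,0,-6,0.45],[0,0,0,0,0,0,0.45],[0,0,0,0,0,0,0.45]]'
cat >> h.py <<'E'
def toolvec(target,state=None):
    s=state or get_state(); q=s['orientation']; M=R.from_quat(q[[1,2,3,0]]).as_matrix()
    return M.T@(np.array(target)-s['tcp_pos'])*1000
def yaws():
    q=get_state()['orientation'];M=R.from_quat(q[[1,2,3,0]]).as_matrix(); return np.degrees(np.arctan2(M[1,:2],M[0,:2])),M[2]
E
python3 -c "
from h import *
print(yaws(),toolvec([.535,.146,.40]))"
```

```text
clock: 1.15
tcp_pos: [0.2291, -0.5273, 0.4043]
orientation: [-0.0, 0.593, 0.806, 0.0]
wrist_force: [-0.8, -0.2, 0.1]
finger_gap: 0.0384
clock: 2.15
tcp_pos: [0.2291, -0.5274, 0.4045]
orientation: [-0.0, 0.127, 0.992, 0.0]
wrist_force: [0.6, -0.8, -0.0]
finger_gap: 0.0383
(array([165.37966692,  75.37966456]), array([ 1.60677380e-04,  2.56542474e-04, -9.99999954e-01])) [-126.03661376  728.78746158    4.69653594]
```

```bash
python3 -m crank '[[-5,30,0,0,0,0,0.45],[-9,50,0,0,0,0,0.45],[-10,58,0,0,0,0,0.45],[-10,58,0,0,0,0,0.45],[-10,58,0,0,0,0,0.45],[-10,58,0,0,0,0,0.45],[-10,58,0,0,0,0,0.45],[-10,58,0,0,0,0,0.45]]'
python3 -m crank '[[-10,58,10,0,0,0,0.45],[-10,58,10,0,0,0,0.45],[-10,58,10,0,0,0,0.45],[-10,58,10,0,0,0,0.45],[-9,52,10,0,0,0,0.45],[-6,30,10,0,0,0,0.45],[-4,26,10,0,0,0,0.45],[-3,18,10,0,0,0,0.45]]'
python3 - <<'E'
from h import *
print(yaws(),toolvec([.535,.146,.235]))
c=calibration("wrist");im=read_camera("wrist");np.save("c.npy",c,allow_pickle=True)
cv2.imwrite("pics/w1.png",im)
print(proj("wrist",[.5877,.1326,.06],c),proj("wrist",[.4823,.159,.06],c),get_state()['clock'])
E
```

```text
clock: 3.15
tcp_pos: [0.4084, -0.1299, 0.405]
orientation: [0.001, 0.127, 0.992, -0.0]
wrist_force: [0.4, 0.4, -0.6]
finger_gap: 0.0382
clock: 4.15
tcp_pos: [0.5581, 0.2006, 0.3241]
orientation: [-0.0, 0.126, 0.992, -0.0]
wrist_force: [0.4, 0.4, 0.5]
finger_gap: 0.0385
(array([165.47741633,  75.47741666]), array([ 3.59011376e-05, -1.60045282e-04, -9.99999987e-01])) [  8.70758434 -58.61088255  89.09611983]
[250.59377806 251.45639376] [239.01733122 118.39189152] 4.2
```

View pics/w1.png

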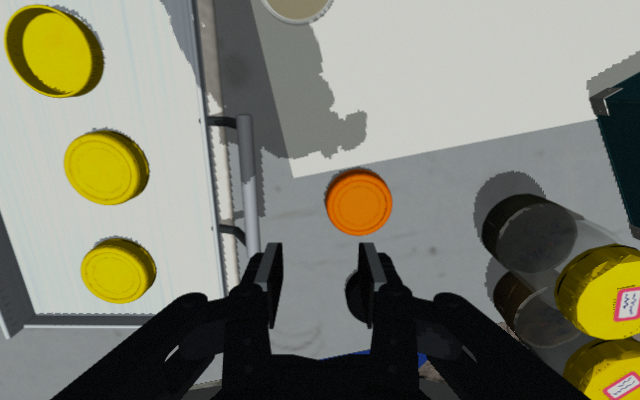

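The wrist picture shows the bar from about (246,116) down to about (254,250). The orange look-alike is at (359,203) and the bar is left of the fingers. I overshot by 58 mm in tool y, so I'll refine.

```bash
python3 - <<'E'
from h import *
im=cv2.imread("pics/w1.png");cv2.imwrite("pics/w1c.png",cv2.resize(im[100:270,190:310],None,fx=3.5,fy=3.5,interpolation=cv2.INTER_CUBIC))
c=np.load("c.npy",allow_pickle=True).item()
# bar centreline points, z of apparent axis .06
for px in((246,125),(249,175),(253,225)): print(onz("wrist",px,.06,c))
E
```

```text
[0.48807071 0.16240819 0.06      ]
[0.52458804 0.15244822 0.06      ]
[0.56527128 0.14217911 0.06      ]
```

View pics/w1c.png

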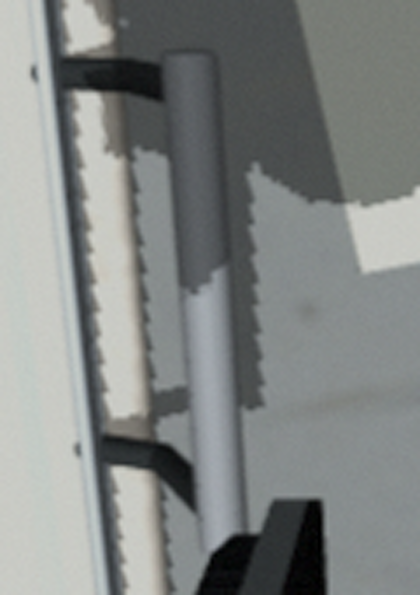

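```bash
python3 -c "
from h import *
print(toolvec([.536,.1475,.217]))"
```

```text
[  8.03775093 -58.08784849 105.58821008]
```

```bash
python3 -m crank '[[3,-22,0,0,0,0,0.45],[3,-22,5,0,0,0,0.45],[2,-14,10,0,0,0,0.45],[0,0,15,0,0,0,0.45],[0,0,15,0,0,0,0.45],[0,0,10,0,0,0,0.45],[0,0,0,0,0,0,0.45],[0,0,0,0,0,0,0.45]]'
python3 - <<'E'
from h import *
print(toolvec([.536,.1475,.217]))
c=calibration("wrist");im=read_camera("wrist")
np.save("c2.npy",c,allow_pickle=True);cv2.imwrite("pics/w2.png",im);cv2.imwrite("pics/s2.png",cv2.resize(read_camera("side")[120:260,200:400],None,fx=4,fy=4))
s=get_state();q=s['orientation'];M=R.from_quat(q[[1,2,3,0]]).as_matrix()
print(proj("wrist",[.536,.1475,.06],c),proj("wrist",s['tcp_pos']+M[:,2]*.155,c))
E
```

```text
clock: 5.2
tcp_pos: [0.5357, 0.1455, 0.2698]
orientation: [0.0, 0.126, 0.992, -0.0]
wrist_force: [0.2, 0.3, -0.3]
finger_gap: 0.0385
[ 0.26967967  1.97888057 52.83223381]
[323.38968272 227.90366093] [320.31287062 278.61836803]
```

View pics/w2.png

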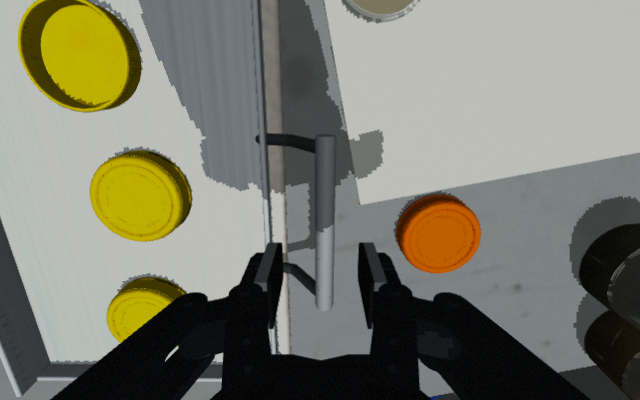

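View pics/s2.png

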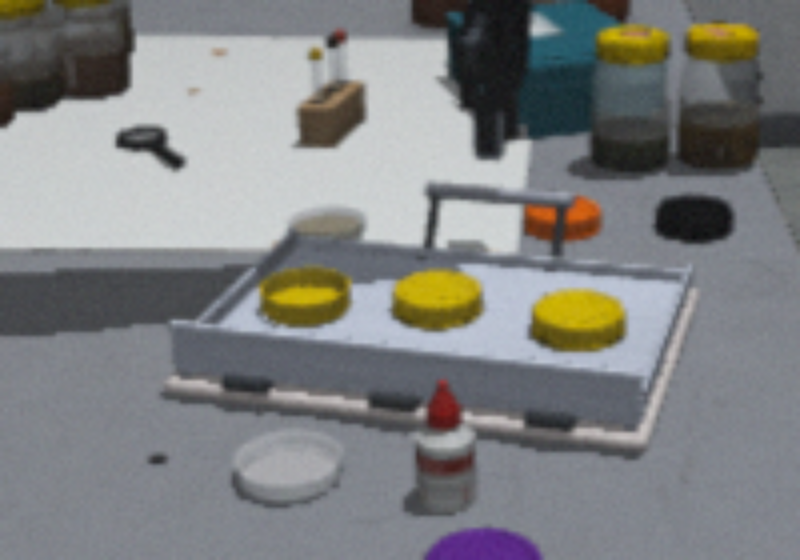

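The bar, (325,136) to (324,310), is centred between the pads to within about 2.5 mm, and nothing is in the way. I'll descend and grip.

```bash
python3 -m crank '[[0,2.5,6,0,0,0,0.45],[0,0,10,0,0,0,0.45],[0,0,10,0,0,0,0.45],[0,0,10,0,0,0,0.45],[0,0,9,0,0,0,0.45],[0,0,6,0,0,0,0.45],[0,0,2,0,0,0,0.45],[0,0,0,0,0,0,0.45]]' 30
python3 -m crank '[[0,0,0,0,0,0,0.2],[0,0,0,0,0,0,0],[0,0,0,0,0,0,0],[0,0,0,0,0,0,0],[0,0,0,0,0,0,0],[0,0,0,0,0,0,0],[0,0,0,0,0,0,0],[0,0,0,0,0,0,0]]' 30
python3 - <<'E'
from h import *
s=get_state();print(s['tcp_pos'],s['wrist_force'],s['finger_gap'])
cv2.imwrite("pics/w3.png",read_camera("wrist"))
# arc
H=np.array([.2487,.9686]);r=.2614;a0=np.arctan2(42,258)
p=None
for t in np.arange(0,.5,.05):
    q=np.array([r*np.cos(a0+t),r*np.sin(a0+t)])*1000
    if p is not None: print(round(t,3),"dy %.1f dz %.1f"%tuple(q-p), "tot",q-np.array([258,42]))
    p=q
E
```

```text
clock: 6.3
tcp_pos: [0.5362, 0.1476, 0.2167]
orientation: [0.0, 0.126, 0.992, -0.0]
wrist_force: [0.7, -0.3, 1.1]
finger_gap: 0.0382
clock: 7.3
tcp_pos: [0.5364, 0.1479, 0.2171]
orientation: [0.0, 0.126, 0.992, 0.0]
wrist_force: [0.5, 4.4, 6.2]
finger_gap: 0.0112
[0.53640741 0.14790337 0.21708278] [0.51739622 4.40495693 6.18458709] 0.01117329243600612
0.05 dy -2.4 dz 12.8 tot [-2.4178923  12.84292318]
0.1 dy -3.1 dz 12.7 tot [-5.47830712 25.54816523]
0.15 dy -3.7 dz 12.5 tot [-9.16989467 38.08457205]
0.2 dy -4.3 dz 12.3 tot [-13.48342789  50.42080914]
0.25 dy -4.9 dz 12.1 tot [-18.40812519  62.52604234]
0.3 dy -5.5 dz 11.8 tot [-23.93167741  74.37001487]
0.35 dy -6.1 dz 11.6 tot [-30.04027854  85.92312297]
0.4 dy -6.7 dz 11.2 tot [-36.71866025  97.15648988]
0.45 dy -7.2 dz 10.9 tot [-43.95013006 108.04203804]
```

View pics/w3.png

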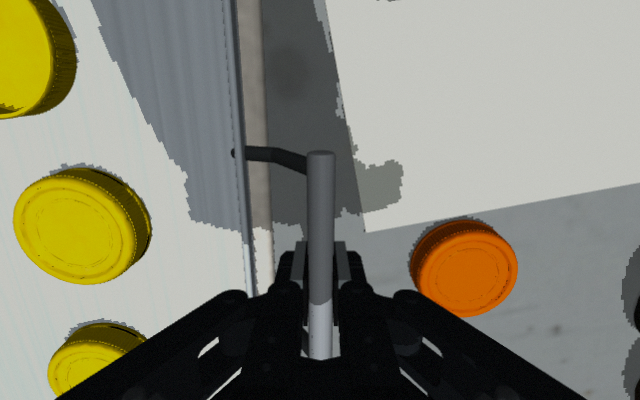

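The gripper holds the bar: the gap is 11 mm, with the bar at about (320,250) between the pads. I'll lift along the arc with the tool kept vertical.

```bash
python3 -m crank '[[0,-0.5,-3,0,0,0,0],[0,-1.2,-6,0,0,0,0],[0,-1.4,-6,0,0,0,0],[0,-1.5,-6.5,0,0,0,0],[0,-1.6,-6.5,0,0,0,0],[0,-1.8,-6.5,0,0,0,0],[0,-2,-6.5,0,0,0,0],[0,-2.2,-6.5,0,0,0,0]]'
python3 -c "
from h import *
d=toolvec([.5364,.1479,.2171]);print(-d, get_state()['wrist_force'])
cv2.imwrite('pics/s3.png',cv2.resize(read_camera('side')[120:260,200:400],None,fx=4,fy=4))"
```

```text
clock: 8.35
tcp_pos: [0.5335, 0.1363, 0.2639]
orientation: [0.0, 0.126, 0.992, 0.001]
wrist_force: [2.2, 5.9, -1.2]
finger_gap: 0.011
[ -0.07056094 -11.88061109 -46.84844237] [ 2.17923715  5.86472553 -1.19830823]
```

View pics/s3.png

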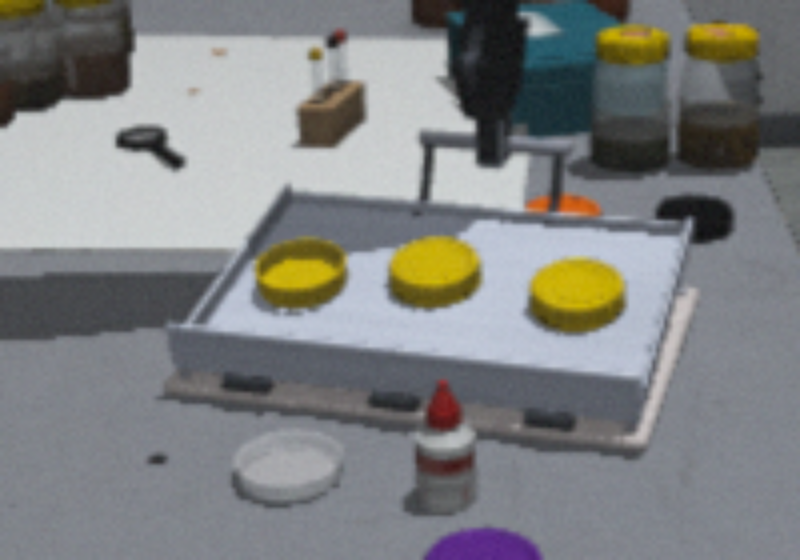

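The tray follows the grip at a tilt of about 0.19, and the lids have not slid yet. I'll continue.

```bash
python3 -m crank '[[0,-2,-4.5,0,0,0,0],[0,-2,-4.5,0,0,0,0],[0,-2,-4.5,0,0,0,0],[0,-2.1,-4.5,0,0,0,0],[0,-2.2,-4.5,0,0,0,0],[0,-2.3,-4.5,0,0,0,0],[0,-2.4,-4.5,0,0,0,0],[0,-2.4,-4.5,0,0,0,0]]'
python3 -m crank '[[0,-2.6,-4.5,0,0,0,0],[0,-2.7,-4.5,0,0,0,0],[0,-2.7,-4.4,0,0,0,0],[0,-2.8,-4.4,0,0,0,0],[0,-2,-3,0,0,0,0],[0,-0.7,-1,0,0,0,0],[0,0,0,0,0,0,0],[0,0,0,0,0,0,0]]'
python3 -c "
from h import *
d=toolvec([.5364,.1479,.2171]);print(-d, get_state()['wrist_force'])
cv2.imwrite('pics/s4.png',cv2.resize(read_camera('side')[120:260,200:400],None,fx=4,fy=4))
cv2.imwrite('pics/t4.png',cv2.resize(read_camera('top')[140:290,210:390],None,fx=4,fy=4))"
```

```text
clock: 9.4
tcp_pos: [0.5293, 0.1203, 0.3006]
orientation: [0.001, 0.126, 0.992, 0.003]
wrist_force: [2.6, 10.8, 3.1]
finger_gap: 0.0107
clock: 10.4
tcp_pos: [0.5259, 0.1076, 0.3227]
orientation: [0.001, 0.125, 0.992, 0.003]
wrist_force: [1.6, 12.3, 4.8]
finger_gap: 0.0109
[ 6.40208856e-02 -4.10105664e+01 -1.05889688e+02] [ 1.55651046 12.27229241  4.83590251]
```

View pics/s4.png

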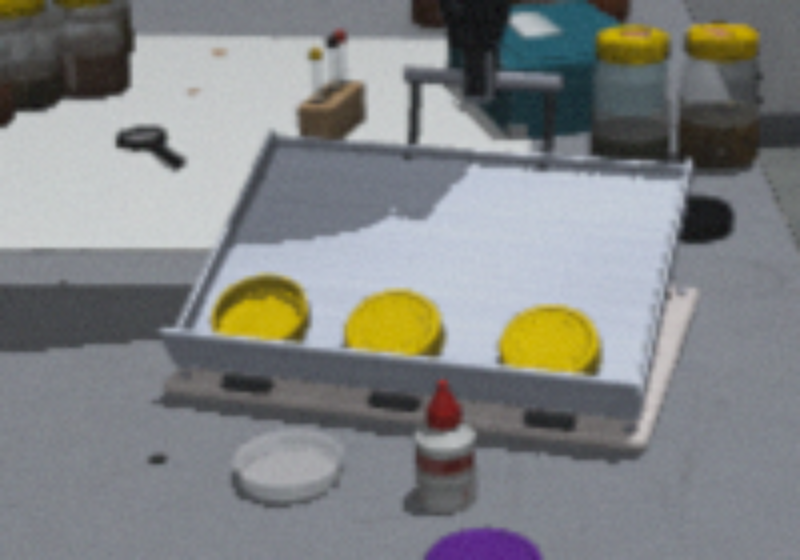

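View pics/t4.png

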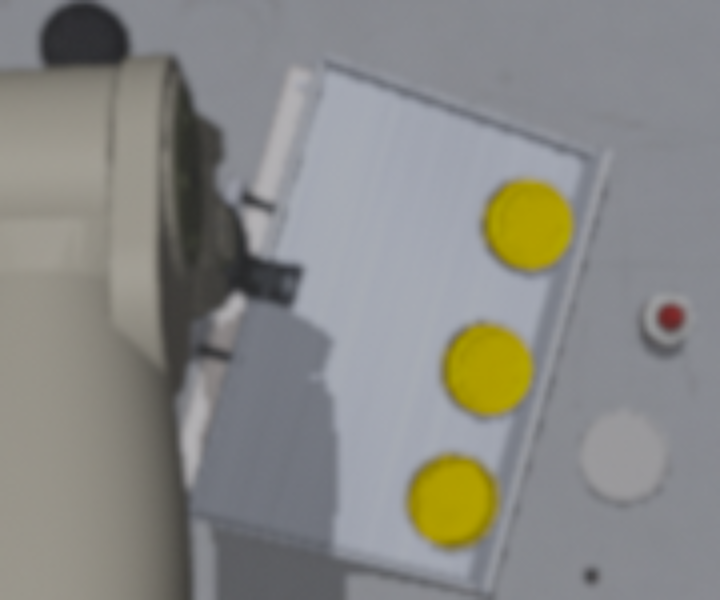

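All three lids have slid to the fence: in the side crop at (262,310), (395,325) and (550,345). I'll hold for a second to let them settle, then compare.

```bash
python3 -m crank '[[0,0,0,0,0,0,0],[0,0,0,0,0,0,0],[0,0,0,0,0,0,0],[0,0,0,0,0,0,0],[0,0,0,0,0,0,0],[0,0,0,0,0,0,0],[0,0,0,0,0,0,0],[0,0,0,0,0,0,0]]'
python3 -c "
from h import *
cv2.imwrite('pics/t5.png',cv2.resize(read_camera('top')[140:290,210:390],None,fx=4,fy=4))
a=cv2.imread('pics/t4.png').astype(int);b=cv2.imread('pics/t5.png').astype(int)
def cen(i):
    m=((i[...,2]>130)&(i[...,1]>120)&(i[...,0]<60)).astype(np.uint8)
    n,l,s,c=cv2.connectedComponentsWithStats(m); return [c[k].round(1) for k in range(1,n) if s[k,4]>1000]
print(cen(a),cen(b),-toolvec([.5364,.1479,.2171]))
"
```

```text
clock: 11.5
tcp_pos: [0.5259, 0.1076, 0.3227]
orientation: [0.001, 0.125, 0.992, 0.003]
wrist_force: [1.4, 12.1, 5.7]
finger_gap: 0.0109
[array([528. , 224.7]), array([487.3, 369.5]), array([452.8, 500.9])] [array([528. , 224.7]), array([487.3, 369.5]), array([452.8, 500.9])] [ 6.98407407e-02 -4.09965129e+01 -1.05871966e+02]
```

The lids have settled, with no movement over the second. I'll lower along the same arc, slowing at the end.

```bash
python3 -m crank '[[0,0.7,1,0,0,0,0],[0,2,3,0,0,0,0],[0,2.8,4.4,0,0,0,0],[0,2.7,4.4,0,0,0,0],[0,2.7,4.5,0,0,0,0],[0,2.6,4.5,0,0,0,0],[0,2.4,4.5,0,0,0,0],[0,2.4,4.5,0,0,0,0]]'
python3 -m crank '[[0,2.3,4.5,0,0,0,0],[0,2.2,4.5,0,0,0,0],[0,2.1,4.5,0,0,0,0],[0,2,4.5,0,0,0,0],[0,2,4.5,0,0,0,0],[0,2,4.5,0,0,0,0],[0,1.5,4.5,0,0,0,0],[0,1.5,4.5,0,0,0,0]]'
python3 -m crank '[[0,1.4,4.5,0,0,0,0],[0,1.3,4.5,0,0,0,0],[0,1.2,4.5,0,0,0,0],[0,1.1,4.5,0,0,0,0],[0,1,4,0,0,0,0],[0,0.9,4,0,0,0,0],[0,0.8,3.5,0,0,0,0],[0,0.7,3,0,0,0,0]]'
python3 -c "
from h import *
print(-toolvec([.5364,.1479,.2171]),get_state()['wrist_force'])
cv2.imwrite('pics/s6.png',cv2.resize(read_camera('side')[120:260,200:400],None,fx=4,fy=4))"
```

```text
clock: 12.55
tcp_pos: [0.5304, 0.125, 0.2915]
orientation: [0.001, 0.126, 0.992, 0.002]
wrist_force: [2.7, 9.5, 3.2]
finger_gap: 0.0106
clock: 13.55
tcp_pos: [0.5342, 0.1393, 0.2548]
orientation: [0.0, 0.126, 0.992, 0.001]
wrist_force: [1.7, 7.0, 1.2]
finger_gap: 0.0107
clock: 14.55
tcp_pos: [0.5363, 0.1471, 0.2221]
orientation: [0.0, 0.126, 0.992, 0.0]
wrist_force: [2.8, 4.9, -1.1]
finger_gap: 0.0107
[-0.06474531 -0.80012302 -5.03785688] [ 2.82237301  4.89048906 -1.14857427]
```

View pics/s6.png

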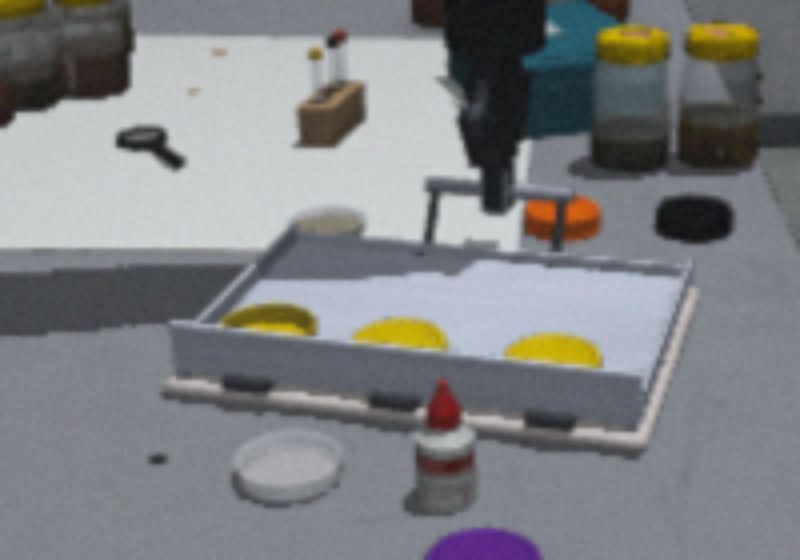

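The lids stay at the fence and the handle has about 5 mm left to go. I'll finish gently.

```bash
python3 -m crank '[[0,0.3,1.5,0,0,0,0],[0,0.2,1.2,0,0,0,0],[0,0.2,1,0,0,0,0],[0,0.1,0.8,0,0,0,0],[0,0,0.6,0,0,0,0],[0,0,0.5,0,0,0,0],[0,0,0,0,0,0,0],[0,0,0,0,0,0,0]]'
python3 -c "
from h import *
print(-toolvec([.5364,.1479,.2171]),get_state()['wrist_force'])"
```

```text
clock: 15.6
tcp_pos: [0.5364, 0.1479, 0.2173]
orientation: [0.0, 0.126, 0.992, 0.0]
wrist_force: [1.4, 5.9, 3.7]
finger_gap: 0.0108
[-0.03447755 -0.02322302 -0.15639692] [1.3872803  5.90595738 3.70573816]
```

It is down: the wrist is back at its starting height and the bench carries the load. I'll release slowly.

```bash
python3 -m crank '[[0,0,0.4,0,0,0,0],[0,0,0,0,0,0,0.14],[0,0,0,0,0,0,0.2],[0,0,0,0,0,0,0.3],[0,0,0,0,0,0,0.4],[0,0,0,0,0,0,0.45],[0,0,0,0,0,0,0.45],[0,0,0,0,0,0,0.45]]'
python3 -m crank '[[0,0,-4,0,0,0,0.45],[0,0,-8,0,0,0,0.45],[0,0,-12,0,0,0,0.45],[0,0,-20,0,0,0,0.45],[0,0,-25,0,0,0,0.45],[0,0,-25,0,0,0,0.45],[0,0,-25,0,0,0,0.45],[0,0,-20,0,0,0,0.45]]'
python3 -m crank '[[0,20,-15,0,0,0,0.45],[0,25,-5,0,0,0,0.45],[0,25,0,0,0,0,0.45],[0,25,0,0,0,0,0.45],[0,20,0,0,0,0,0.45],[0,10,0,0,0,0,0.45],[0,0,0,0,0,0,0.45],[0,0,0,0,0,0,0.45]]'
python3 -c "
from h import *
print(get_state()['wrist_force'])
cv2.imwrite('pics/s7.png',cv2.resize(read_camera('side')[120:260,200:400],None,fx=4,fy=4))
t=read_camera('top');T=cv2.resize(t[140:290,210:390],None,fx=4,fy=4,interpolation=cv2.INTER_CUBIC);cv2.imwrite('pics/t7.png',T)
i=T.astype(int);m=((i[...,2]>130)&(i[...,1]>120)&(i[...,0]<60)).astype(np.uint8)
n,l,s,c=cv2.connectedComponentsWithStats(m)
X=np.array([.9686,-.2487]);Y=np.array([.2487,.9686]);Hm=np.array([.536,.148])-.258*Y
for k in range(1,n):
  if s[k,4]>1000:
    p=onz('top',(210+c[k][0]/4,140+c[k][1]/4),.038)[:2]; print(p,'tray xy from hinge',(p-Hm)@X*1000,(p-Hm)@Y*1000)
"
```

```text
clock: 16.6
tcp_pos: [0.5362, 0.1476, 0.2167]
orientation: [0.0, 0.126, 0.992, -0.0]
wrist_force: [1.0, -0.1, 0.5]
finger_gap: 0.0382
clock: 17.6
tcp_pos: [0.5362, 0.1477, 0.3579]
orientation: [0.001, 0.126, 0.992, 0.0]
wrist_force: [0.6, 0.3, -0.7]
finger_gap: 0.0385
clock: 18.6
tcp_pos: [0.5674, 0.2682, 0.3756]
orientation: [-0.0, 0.127, 0.992, -0.0]
wrist_force: [-0.1, -0.3, 0.4]
finger_gap: 0.0383
[-0.07921278 -0.27615433  0.37465026]
[0.58407497 0.22795847] tray xy from hinge 26.679746314289563 347.4137320484798
[ 0.56967073 -0.08151165] tray xy from hinge 89.69301175169565 44.07863884072457
[ 0.47157175 -0.05593805] tray xy from hinge -11.685811139344056 44.45201296947259
[ 0.38365319 -0.0329766 ] tray xy from hinge -102.55423918741707 44.8271275749281
```

View pics/s7.png

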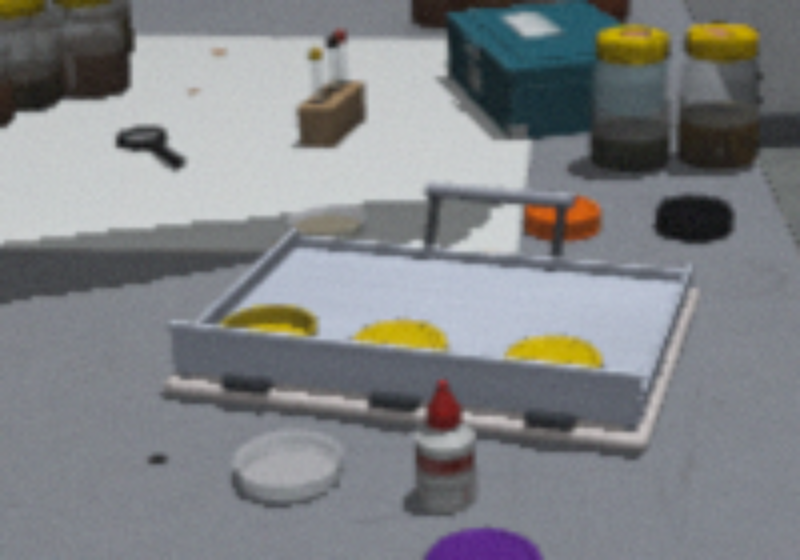

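View pics/t7.png

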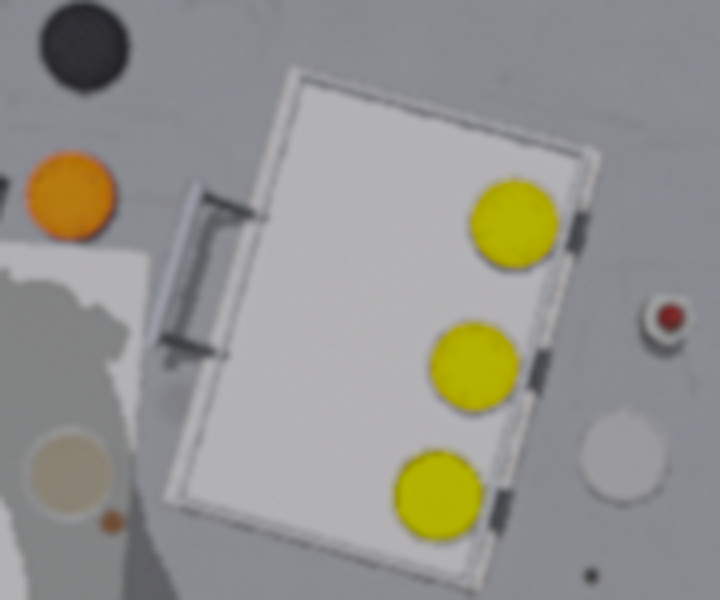

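All three lids are equally far from the hinge line (44.1, 44.5 and 44.8 mm). I'll check for contact in an enlarged crop of the saved pictures.

```bash
python3 -c "
from h import *
T=cv2.imread('pics/t7.png');cv2.imwrite('pics/t8.png',cv2.resize(T[170:330,440:640],None,fx=3.7,fy=3.7))
Y=np.array([.2487,.9686]);X=np.array([.9686,-.2487]);Hm=np.array([.536,.148])-.258*Y
# predicted floor-foot & fence-top lines for lids' lane, and contact prediction
for y in (0,4,8,10,12): 
  p=Hm+X*.0897+Y*y/1000
  print(y,[((proj('top',[*p,z])-[210,140])*4).round(0) for z in(.021,.052)])
"
```

```text
0 [array([575., 244.]), array([578., 239.])]
4 [array([569., 242.]), array([572., 238.])]
8 [array([564., 240.]), array([566., 236.])]
10 [array([561., 240.]), array([563., 235.])]
12 [array([558., 239.]), array([561., 235.])]
```

View pics/t8.png

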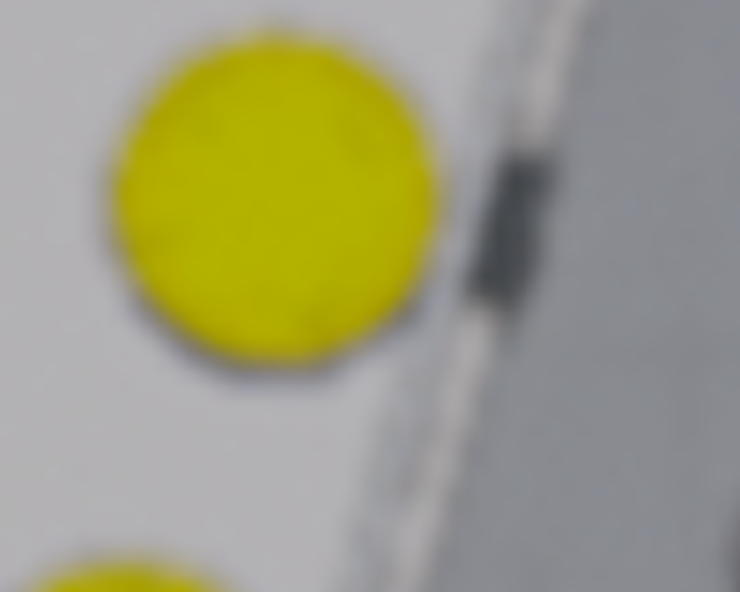

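The fence's foot line passes through about (437,240) in the crop and the lid's edge is at about (433,240), so they touch. The dishes and bottle show at the same pixels as before. I'll hand in.

```bash
python3 -c "
from workcell import *
print(hand_in(), get_state()['clock'])"
```

```text
the job is handed in; nothing more can be done
the job is handed in; nothing more can be done
```

The three lids now lie in one row along the fence, and the tray is back down and released. I gripped the handle bar from above, lifted the tray to about 0.43 rad, and held it there until the lids had settled. Then I lowered it along the same arc, let go and moved the gripper clear, handing in soon after 18.6 s.

- **Lids:** my last picture puts their centres 44.1, 44.5 and 44.8 mm from the hinge line. In an enlarged crop of one lid, its edge meets the fence's foot to within about 1 px. That crop was the only close contact check, and the fence line was read by eye.
- **Tray:** the wrist returned to within 0.2 mm of its grasp height before I let go, and the tray looks fully down in the last side and top views.
- **Bystanders:** both dishes and the dropper bottle appear where they stood before.
- **Forces:** the largest force reading was about 14 N, most of it a sideways pull at the top of the lift. That is probably from a small error in my arc.

No check failed.

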